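# Hang the blue rinsing basket on the drying carousel

### The job

Turn the drying carousel by the black crank pin on its top disc until its empty hook stands over the red loading mark on the base. Then hang the wire basket with the blue handle tab on that hook by its bail, and leave it hanging there at rest with the hook still over the mark.

Things in the scene. Friction and masses are not known exactly. Their poses are not given: they have to be found in the camera images.
- blue_grip (a point): Centre of the grip on the loose wire basket's blue tab, 110 mm above its underside (an orange one stands nearby). z up, y along the bail's plane, x through the bail's opening (either way serves). Tab 12 (x) by 16 (y) mm, 22 mm down and 12 mm up from here. Bail: 6 mm bar, crown underside 25 mm below here, opening under it 39 mm wide, 50 mm high. Pot 48 mm across, 35 high. 0.08 to 0.17 kg.
- empty_hook (a point): Seat of the carousel's one empty hook: top of its level 7 mm bar, 85 mm from the upright axis, 135 mm above the bench. -x points outward along the bar, +x to the axis, z up. 20 mm farther out the bar's upturned tip stands 17 mm above here; 64 mm inward is the hub. The other three hooks, at 90 degree steps, carry fixed baskets like the blue one (tab tops at 172 mm).
- crank_pin (a point): Grip point, 205 mm above the bench, on the black upright pin (14 mm across, top at 224 mm) that turns the carousel. It stands on the white top disc (104 mm across, top at 165 mm), 40 mm from the upright axis, exactly opposite the empty hook. The carousel needs about 1.5 N at the pin, turns either way to the mark, and stays where it is left.
- load_point (a point): Fixed point in the air over the red loading mark (a red tongue at the rim of the carousel's grey foot, on the robot's side), where the empty hook's seat must come: 85 mm from the carousel's upright axis, 135 mm above the bench. -x points outward, +x to the axis, z up.
Mind the look-alikes: they are no part of the job. Leave any yellow look-alike of the part that bears blue_grip alone.

How it is judged:
By the outcome, as a careful person would: the job done as asked, in the order asked, and still so for the second after the job is handed in, with the robot touching nothing.
It also fails if it takes over 59 s, if anything falls off the work surface, if the arm or the gripper's body presses on something with over 40 N, if the wrist force passes 120 N, or if a joint passes its speed limit or range.

### The arm

A 7-joint arm with a two-finger parallel gripper is mounted at the origin on a cart in front of the work surface, level with it; the furniture and walls round the work are solid. World frame = base frame: x ahead of the robot, y to its left, z up, the work surface at z = 0. Lengths are in mm, angles in degrees, forces in N, time in s.
With the tool pointing down it reaches from about 350 to 900 mm from the base axis. Payload 8.1 kg.
Tool frame: the origin (TCP) lies on the centre line of the jaws, within the pads' length; the fingertips stand 11 mm ahead of it and the grasp point (between the pads) lies 8 mm behind it (ctrl.tip_reach is the distance from the TCP to the fingertips, in mm); x points along the fingers, z is the direction in which the jaws open and shut, and the axes are right-handed (so a half turn about x gives the same grasp; the last joint's range is limited). The gripper opens to 85 mm and grips with 20 to 120 N. Pads are 22 mm wide; open, the fingers measure 114 mm over their backs; the gripper's body (76 mm by 85 mm) begins 54 mm behind the grasp point. The pads swing forward as they close: fully open they stand 13 mm farther back than shut.
Start: joints at [-74.175, 24.895, 1.432, 90.138, -0.665, 64.973, -4.303], TCP at [231.156, 580.696, 242.323] pointing down, gripper open.
Joint ranges: [-149.89, 149.89], [-25.12, 119.58], [-72.63, 75.52], [4.76, 147.25], [-75.54, 255.54], [6.69, 114.76], [-157.13, 157.13]. Speed limits (degrees/s): [127.2, 127.2, 172.46, 172.46, 180, 180, 180].

### API

Orientations are given as [roll, pitch, yaw] about the fixed x, y, z axes, in that order (R = Rz(yaw) Ry(pitch) Rx(roll)).
In Python, from plant import read_state, vision, ctrl gives the robot as it stands. The module is installed in compiled form; this text tells all that it offers.
- The arm moves only by the shell command python3 -m inch 'ROWS' [OPENING] [FORCE]. ROWS is JSON, a list of rows, each a list of 4 numbers: the shift along the tool's x, y, z in mm, then the turn about the tool's x in rad. In form: [[tx, ty, tz, spin], ...]. A call has 1 to 12 rows; each row shifts and turns the commanded pose from where the row before left it, along the tool's axes as they then stand; what a row does not reach is not made up. A row lasts 1/8 s, in which the tool goes at most 62.5 mm and 10.7 degrees, less where a joint would pass 70% of its speed; a pose out of reach is approached as far as the arm can. A call with a gripper value outside its range is refused whole. OPENING is the finger opening in mm, from 0 to 85.4, set as the call begins (- or left out, the last holds). The fingers move at their own pace and stop on an object; FORCE is the grip in N (left out, the last holds). Time passes only in rows, so rows that do not move let the fingers close. It gives the time, the measured TCP pose, the force and the opening at its end, in the units of the state.
- read_state(): the state, without advancing time (a new reading comes with each control period).
- vision.get_image(name): name is "side" or "top" or "wrist"; returns a dict with "image" (400x640x3 uint8, blue, green, red), "mtx" (3x3 intrinsics, pixels), "R" (3x3) and "t" (3): a world point X has camera coordinates R X + t. Camera axes: x right, y down, z forward; pixel columns grow to the right and rows downward; lengths in mm; the calibration is good to about 2 mm. The wrist camera is an equidistant fisheye: a pixel r from the principal point sees the ray r / f radians off the axis. A picture is of the moment at which its call begins. There is no depth.
- ctrl.hand_in(): hands the job in, once; it reports no verdict.
Trained networks look in the newest picture that a camera, given by its name, has taken for a name from the list of things; names that differ only in an ending like _2 or _b are one class to them, and where a whole thing is asked for, a point or a joint stands for the part that bears it (a point fixed in the world has none). Each returns a list of dicts, best first, with "conf" (0 to 1); they miss things now and then, are a little off and sometimes report something else, mostly with a low value. They report only what shows in the picture. A call takes as long as a camera call. They do not tell look-alikes from the thing itself.
- vision.look_for(camera, query): "box" ([left, top, width, height] in pixels, round what is visible of it).
- vision.outline_of(camera, query): "mask" (400x640 bool, what is visible of it) and "box" ([left, top, width, height] in pixels, round what is visible of it).
- vision.tip_of(camera, query): "pixel" ([row, column] in pixels: a listed point, or the origin of a listed thing).
The state is a dict: "time": time; "joint_positions": joint angles; "qd": joint speeds; "joint_efforts": joint torques, N m; "ee_pos": TCP position; "tcp_rot": TCP orientation; "wrist_force": force on the tool from outside, world axes, zero at the start; "moment": the same for the moment, N m; "gripper_width": finger opening in mm.
Only numpy, scipy, OpenCV 4.12 (cv2) and the standard library are available. Lean on these libraries where they do the work, as an engineer would, in place of code of your own. Each camera call takes 0.05 s, during which the arm holds its last target. There are 200 camera calls.

## Working session

There is one attempt and no reset: what is moved stays moved. The work goes in short steps, Python scripts to look and compute and a shell command to move; the robot and the scene stay as the last step left them, time stands still between calls to the robot, and variables do not carry over. Pictures are saved under pics/ and viewed, about 8 in all and at most 12, crops included, and the job is handed in when it is done.

```bash
mkdir -p pics; cat > h.py <<'E'
import numpy as np, cv2
from plant import read_state, vision, ctrl
def cams(names=("side","top","wrist")): return {n:vision.get_image(n) for n in names}
def ray(c,name,px):  # px=(row,col) -> origin, dir world
    K=c["mtx"];R=np.array(c["R"]);t=np.array(c["t"])
    x=(px[1]-K[0][2])/K[0][0]; y=(px[0]-K[1][2])/K[1][1]
    if name=="wrist":
        r=np.hypot(x,y); s=np.sin(r)/r if r>1e-9 else 1; d=np.array([x*s,y*s,np.cos(r)])
    else: d=np.array([x,y,1.])
    d=R.T@d; return -R.T@t, d/np.linalg.norm(d)
def tri(rays):
    A=sum(np.eye(3)-np.outer(d,d) for o,d in rays); b=sum((np.eye(3)-np.outer(d,d))@o for o,d in rays)
    X=np.linalg.solve(A,b); return X,[np.linalg.norm((np.eye(3)-np.outer(d,d))@(X-o)) for o,d in rays]
def atz(r,z): o,d=r; return o+d*(z-o[2])/d[2]
def proj(c,name,X):
    K=c["mtx"];p=np.array(c["R"])@np.array(X)+np.array(c["t"])
    if name=="wrist":
        h=np.hypot(p[0],p[1]);th=np.arctan2(h,p[2]);p=np.array([p[0]/h*th,p[1]/h*th,1])
    return K[1][1]*p[1]/p[2]+K[1][2],K[0][0]*p[0]/p[2]+K[0][2]
E
python3 - <<'E'
from h import *
np.set_printoptions(precision=1,suppress=True)
C=cams()
for n,c in C.items():
    cv2.imwrite(f"pics/a_{n}.png",c["image"]); print(n,"pos",ray(c,n,(200,320)))
    for q in ("blue_grip","empty_hook","crank_pin","load_point"):
        for d in vision.tip_of(n,q)[:4]:
            r=ray(c,n,d["pixel"]); z={"blue_grip":110,"crank_pin":205}.get(q,135)
            print(n,q,round(d["conf"],2),np.array(d["pixel"]),atz(r,z))
s=read_state();print(s["time"],s["ee_pos"],s["tcp_rot"],s["gripper_width"],s["wrist_force"])
cv2.imwrite("pics/a.png",np.vstack([C["side"]["image"],C["top"]["image"]])[:, :])
E
python3 -c "
import cv2;a=cv2.imread('pics/a.png');cv2.imwrite('pics/a_s.png',cv2.resize(a,(480,600),interpolation=cv2.INTER_AREA))"
```

```text
side pos (array([ 478.8, -727.5,  748.6]), array([ 0. ,  0.8, -0.6]))
side blue_grip 0.58 [170.3 340.6] [556.8 225.8 110. ]
side blue_grip 0.57 [153.7 333.4] [541.6 311.2 110. ]
side blue_grip 0.57 [162.2 298.5] [442.9 268.9 110. ]
side empty_hook 0.72 [268.9 306.6] [ 465.9 -153.5  135. ]
side crank_pin 0.85 [276.5 353.1] [ 546.  -238.8  205. ]
top pos (array([ 345.5,   59.6, 1151.1]), array([ 0.1, -0. , -1. ]))
top blue_grip 0.75 [215.8 242.7] [461.9 264.2 110. ]
top blue_grip 0.69 [182.2 258.7] [553.6 221.  110. ]
top blue_grip 0.66 [190.3 222.4] [533.4 320.3 110. ]
top crank_pin 0.91 [175.  438.5] [ 542.1 -243.7  205. ]
top load_point 0.63 [220.9 424. ] [ 434.  -218.8  135. ]
wrist pos (array([158.9, 609. , 372.2]), array([ 0.3, -0.1, -0.9]))
wrist blue_grip 0.77 [386.9 183.9] [439.1 272.8 110. ]
wrist load_point 0.94 [390.4  41. ] [ 429.4 -203.7  135. ]
0.75 [231.1 580.7 242.4] [-3.4 90.  64.9] 85.26108102497597 [-0.2 -0.4  0.8]
```

View pics/a_top.png

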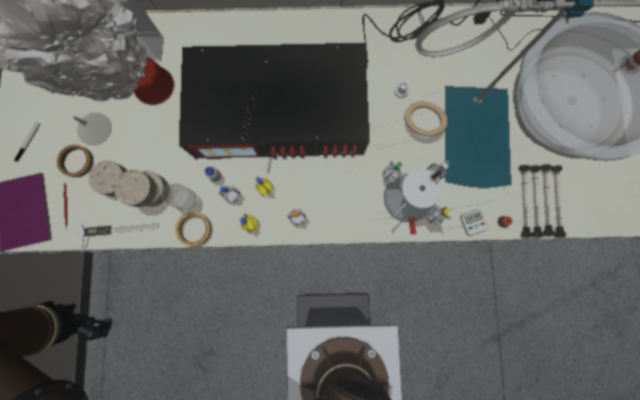

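View pics/a_side.png

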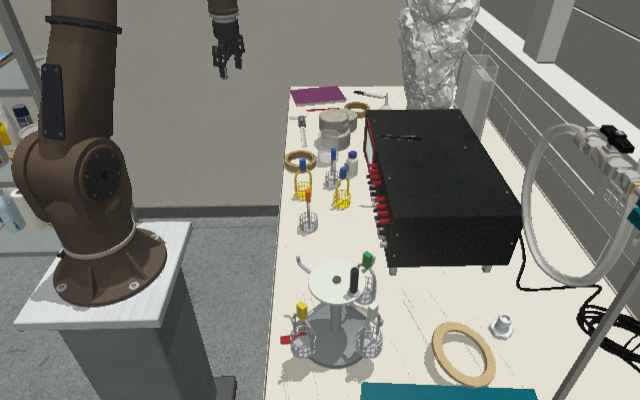

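Blue basket (grey wire): top (190,222), side (154,333), between two yellow look-alikes. The carousel disc is at top (422,187), the red tongue at top (412,226), and the empty hook at side (299,262). Next I'll refine these.

```bash
python3 - <<'E'
from h import *
np.set_printoptions(precision=1,suppress=True)
C=cams(("side","top"))
S,T=C["side"],C["top"]
acc={}
for n in ("side","top"):
  for q in ("blue_grip","empty_hook","crank_pin"):
    if n=="top" and q=="empty_hook": continue
    acc[n,q]=[d["pixel"] for d in vision.tip_of(n,q)]
for i in acc[("side","blue_grip")]:
  for j in acc[("top","blue_grip")]:
    X,e=tri([ray(S,"side",i),ray(T,"top",j)])
    if max(e)<8: print("basket",np.array(i),np.array(j),X,np.array(e))
X,e=tri([ray(S,"side",acc["side","crank_pin"][0]),ray(T,"top",acc["top","crank_pin"][0])]);print("pin",X,e)
print("hook",[atz(ray(S,"side",p),135) for p in acc["side","empty_hook"]])
# red tongue and disc
def blob(im,roi,f):
    r0,r1,c0,c1=roi; hsv=cv2.cvtColor(im,cv2.COLOR_BGR2HSV).astype(int); m=np.zeros(im.shape[:2],bool); m[r0:r1,c0:c1]=f(hsv)[r0:r1,c0:c1]; return m
red=lambda h:((h[...,0]<8)|(h[...,0]>172))&(h[...,1]>140)
R={}
for n,roi in (("top",(210,240,400,425)),("side",(325,350,270,310))):
    m=blob(C[n]["image"],roi,red); ys,xs=np.nonzero(m); R[n]=(ys.mean(),xs.mean()); print(n,"red",len(ys),ys.min(),ys.max(),xs.min(),xs.max(),R[n],atz(ray(C[n],n,R[n]),8))
print(tri([ray(C[n],n,R[n]) for n in R]))
# disc
for n,p in (("top",(187,422)),("side",(283,337))):
    im=cv2.cvtColor(C[n]["image"],cv2.COLOR_BGR2GRAY); print(n,im[int(p[0])-2:int(p[0])+3:2,p[1]-30:p[1]+32:4])
a=cv2.resize(T["image"][150:250,370:470],(600,600),interpolation=cv2.INTER_CUBIC)
b=cv2.resize(T["image"][150:250,195:320],(750,600),interpolation=cv2.INTER_CUBIC)
cv2.imwrite("pics/b.png",cv2.resize(np.hstack([a,b]),(800,356)))
c=cv2.resize(S["image"][235:375,270:410],(600,600),interpolation=cv2.INTER_CUBIC);cv2.imwrite("pics/c.png",c)
E
```

```text
basket [170.  341.2] [183.6 258.2] [553.8 222.4 112.2] [4.4 4.4]
basket [164.  299.7] [219.2 245.1] [449.3 256.8 112.4] [3. 3.]
basket [164.  299.7] [207.4 395.9] [ 452.  -103.8  344.1] [6.3 6.3]
basket [154.7 332.2] [183.6 258.2] [535.4 213.  168.1] [2.9 2.9]
basket [154.7 332.2] [190.4 222.2] [537.1 323.9  98.4] [1.9 1.9]
pin [ 544.8 -237.9  204.2] [np.float64(0.9298298637190582), np.float64(0.9298298637192253)]
hook [array([ 464.3, -148.7,  135. ])]
top red 34 219 232 410 414 (np.float64(227.23529411764707), np.float64(412.11764705882354)) [ 427.2 -217.2    8. ]
side red 82 332 343 281 302 (np.float64(338.4024390243902), np.float64(287.5975609756098)) [ 425.4 -220.9    8. ]
(array([ 426.3, -218.2,    4.4]), [np.float64(1.1889086361831718), np.float64(1.1889086361832302)])
top [[ 84  84 105 173 175 175 175 145 151 174 173 167 172 172 171 166]
 [ 86  86  99 174 175 175 174 107 108 173 174 173 173 173 173 172]
 [103 105  97 173 175 175 174 120 116 174 174 174 173 171 172 172]]
side [[222 228 228 228 228 227 228  93  83 227 227  50  50 224 230 178]
 [223 227 229 229 227 228 228 122 187 228 229  44  47 227 229 138]
 [222 229 228 229 229 228 228 229 228 228 230  49  49 227 230 150]]
```

View pics/b.png

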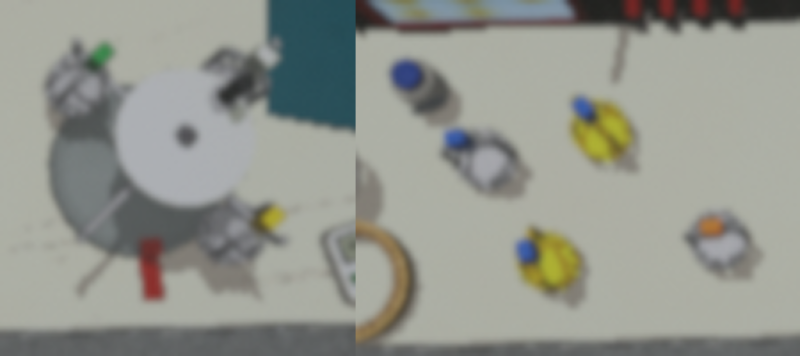

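View pics/c.png

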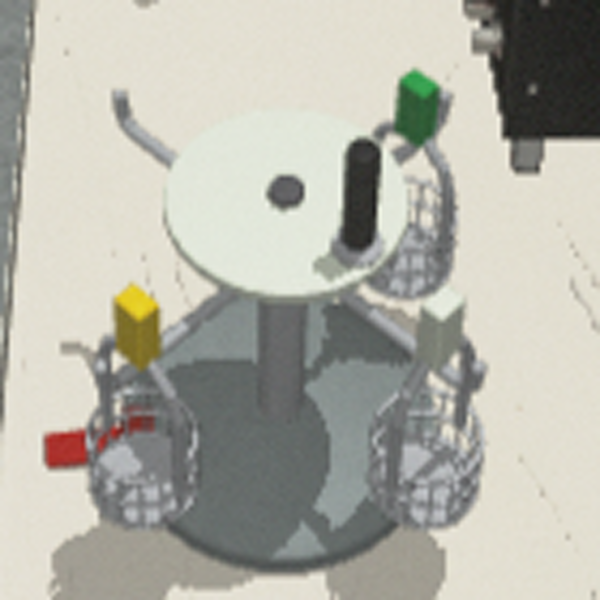

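```bash
cat >> h.py <<'E'
def psi(s): # tool pointing down: tool z=(cos,sin)
    r,p,y=s["tcp_rot"]; return (y-r+180)%360-180
def plan(target,psit=None,n=None):
    s=read_state(); P=psi(s); d=np.array(target)-np.array(s["ee_pos"]); a=np.radians(P)
    t=[-d[2],-d[0]*np.sin(a)+d[1]*np.cos(a),d[0]*np.cos(a)+d[1]*np.sin(a)]
    sp=0 if psit is None else -np.radians((psit-P+180)%360-180)
    print("from",np.round(s["ee_pos"],1),"psi",round(P,1),"rot",np.round(s["tcp_rot"],1),"total tool shift",np.round(t,1),"len",round(np.linalg.norm(d)),"spin after",round(sp,3))
E
python3 - <<'E'
from h import *
np.set_printoptions(precision=1,suppress=True)
C=cams(("side","top")); S,T=C["side"],C["top"]
print("bolt",tri([ray(S,"side",(279.6,336.7)),ray(T,"top",(188,422.3))]))
for n,p in (("top",(192,416)),("side",(288,325))):
    im=C[n]["image"]; m=np.zeros((402,642),np.uint8); cv2.floodFill(im.copy(),m,(p[1],p[0]),0,(6,)*3,(6,)*3,cv2.FLOODFILL_MASK_ONLY|(255<<8)|cv2.FLOODFILL_FIXED_RANGE)
    m=m[1:-1,1:-1]; cs=max(cv2.findContours(m,cv2.RETR_EXTERNAL,cv2.CHAIN_APPROX_NONE)[0],key=cv2.contourArea); cs=cv2.convexHull(cs)[:,0]
    w=np.array([atz(ray(C[n],n,(y,x)),165)[:2] for x,y in cs]); (cx,cy),r=cv2.minEnclosingCircle(w.astype(np.float32)); print(n,"disc",cx,cy,r)
for n,a,b in (("top",(222,412.2),(232,413)),):
    print("tongue ends top",atz(ray(T,n,a),5),atz(ray(T,n,b),5))
plan((480,-215,330),68)
E
```

```text
bolt (array([ 518.6, -211.3,  166.9]), [np.float64(1.945502208926227), np.float64(1.9455022089261726)])
top disc 519.2030639648438 -211.2565460205078 49.31595230102539
side disc 520.002197265625 -209.63687133789062 50.74109649658203
tongue ends top [ 443.  -219.1    5. ] [ 413.3 -219.6    5. ]
from [231.2 580.7 242.3] psi 68.3 rot [-15.6  90.   52.7] total tool shift [ -87.7 -525.5 -647.2] len 838 spin after 0.005
```

```bash
python3 -m inch '[[-30,0,0,0],[-10,-35,-43,0],[-10,-35,-43,0],[-10,-35,-43,0],[-10,-35,-43,0],[-10,-35,-43,0],[-5,-35,-43,0],[-5,-35,-43,0]]' && python3 -m inch '[[0,-35,-43,0],[0,-35,-43,0],[0,-35,-43,0],[0,-35,-43,0],[0,-35,-43,0],[0,-35,-43,0],[0,-35,-43,0],[0,-35,-43,0],[0,0,0,0],[0,0,0,0]]'
python3 - <<'E'
from h import *
np.set_printoptions(precision=1,suppress=True)
C=cams(("wrist","side","top")); W=C["wrist"]; cv2.imwrite("pics/d.png",W["image"])
print(read_state()["ee_pos"],psi(read_state()),read_state()["time"])
for q,z in (("crank_pin",205),("empty_hook",135),("load_point",135)):
    for n in C:
        for d in vision.tip_of(n,q)[:2]: print(n,q,round(d["conf"],2),np.array(d["pixel"]),atz(ray(C[n],n,d["pixel"]),z))
print("proj bolt",proj(W,"wrist",(519,-211,167)),"mark",proj(W,"wrist",(426,-218,5)))
E
```

```text
time: 2.2
ee_pos: [347.8, 208.6, 332.8]
tcp_rot: [-16.0, 89.9, 52.3]
wrist_force: [0.5, 0.9, 0.3]
gripper_width: 85.3
time: 3.45
ee_pos: [480.2, -212.4, 332.1]
tcp_rot: [76.4, 90.0, 144.6]
wrist_force: [-0.6, 0.1, -0.3]
gripper_width: 85.1
[ 480.4 -211.3  332.4] 68.42183236885748 3.6
wrist crank_pin 0.67 [261.9 322.1] [ 546.4 -240.6  205. ]
side crank_pin 0.79 [275.5 352.7] [ 545.5 -236.5  205. ]
top crank_pin 0.61 [175.7 437.2] [ 540.4 -240.3  205. ]
wrist empty_hook 0.67 [131.2 372.6] [ 458.4 -147.9  135. ]
side empty_hook 0.83 [265.8 306.2] [ 465.1 -145.3  135. ]
top empty_hook 0.94 [208.8 394.7] [ 468.  -143.3  135. ]
wrist load_point 0.95 [134.5 300.5] [ 433.8 -220.6  135. ]
top load_point 0.69 [221.1 424.1] [ 433.5 -219.   135. ]
proj bolt (np.float64(212.24509288219477), np.float64(339.24572293008686)) mark (np.float64(119.0231449335874), np.float64(306.676125867619))
```

View pics/d.png

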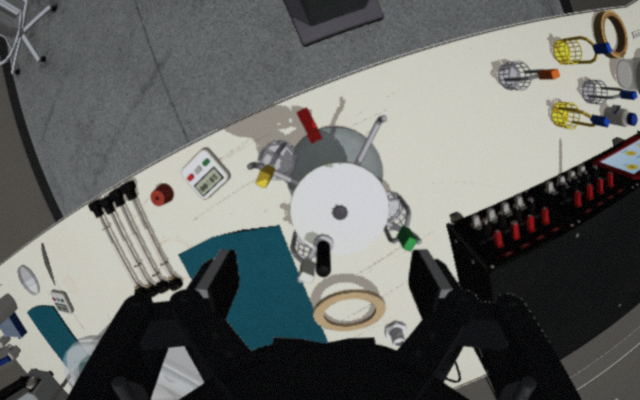

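Wrist view: bolt at (212,340), pin at (250,322), red mark at (125,308), hook at (135,372). All of these match my estimates. Next I'll grip the pin.

```bash
python3 -c "
from h import *
plan((545.5,-239,197),43.5)"
```

```text
from [ 480.4 -212.6  332.4] psi 68.3 rot [-45.9  90.   22.4] total tool shift [135.4 -70.3  -0.4] len 153 spin after 0.433
```

```bash
python3 -m inch '[[0,-35,0,0],[0,-35.3,0,0],[0,0,0,0.145],[0,0,0,0.144],[0,0,0,0.144],[45,0,0,0],[45,0,0,0],[0,0,0,0]]' 50; python3 -m inch '[[25,0,0,0],[20.4,0,0,0],[0,0,0,0]]' ; python3 -m inch '[[0,0,0,0],[0,0,0,0],[0,0,0,0],[0,0,0,0],[0,0,0,0],[0,0,0,0]]' 8 30
python3 -c "
from h import *
plan((545.5,-239,197),43.5)"
```

```text
time: 5.05
ee_pos: [544.1, -237.5, 239.7]
tcp_rot: [117.7, 89.7, 161.2]
wrist_force: [0.1, 0.2, 1.3]
gripper_width: 50.0
time: 5.42
ee_pos: [545.9, -238.8, 197.6]
tcp_rot: [116.1, 90.0, 159.6]
wrist_force: [0.9, -0.1, 0.2]
gripper_width: 49.6
time: 6.18
ee_pos: [546.3, -239.2, 198.4]
tcp_rot: [-57.7, 89.9, -14.3]
wrist_force: [-0.4, 0.8, 6.6]
gripper_width: 12.9
from [ 546.3 -239.2  198.4] psi 43.5 rot [-57.7  89.9 -14.3] total tool shift [ 1.4  0.7 -0.4] len 2 spin after -0.0
```

```bash
python3 -m inch '[[0,0.16,3.56,-0.089],[0,0.16,3.56,-0.089],[0,0.16,3.56,-0.089],[0,0.16,3.56,-0.089],[0,0.16,3.56,-0.089]]'; python3 -m inch '[[0,0.16,3.56,-0.089],[0,0.16,3.56,-0.089],[0,0.16,3.56,-0.089],[0,0.16,3.56,-0.089],[0,0.16,3.56,-0.089],[0,0,0,0],[0,0,0,0]]'
python3 - <<'E'
from h import *
np.set_printoptions(precision=1,suppress=True)
C=cams(("wrist","side","top")); W=C["wrist"]; cv2.imwrite("pics/e.png",W["image"])
print(read_state()["ee_pos"],psi(read_state()),read_state()["time"])
for q,z in (("crank_pin",205),("empty_hook",135),("load_point",135)):
    for n in C:
        for d in vision.tip_of(n,q)[:2]: print(n,q,round(d["conf"],2),np.array(d["pixel"]),atz(ray(C[n],n,d["pixel"]),z))
a=cv2.resize(C["top"]["image"][160:245,375:465],(540,510),interpolation=cv2.INTER_CUBIC); cv2.imwrite("pics/f.png",a)
E
```

```text
time: 6.8
ee_pos: [556.0, -224.9, 198.4]
tcp_rot: [-97.4, 89.9, -28.2]
wrist_force: [-1.5, -1.1, 4.8]
gripper_width: 13.0
time: 7.68
ee_pos: [558.6, -207.3, 198.4]
tcp_rot: [-114.1, 89.9, -19.7]
wrist_force: [-0.6, -0.9, 6.2]
gripper_width: 13.0
[ 558.6 -207.3  198.4] 94.407705637302 7.825
wrist crank_pin 0.91 [272.1 324.4] [ 558.4 -207.3  205. ]
side crank_pin 0.56 [260.7 358.1] [ 557.9 -202.3  205. ]
side crank_pin 0.16 [292.7 289.1] [ 439.  -270.3  205. ]
top crank_pin 0.83 [167.4 424.4] [ 562.4 -209.7  205. ]
wrist empty_hook 0.67 [ 28.5 321.7] [ 436.6 -218.4  135. ]
wrist empty_hook 0.26 [273.7 322.6] [ 603.7 -205.1  135. ]
side empty_hook 0.67 [296.4 288.8] [ 433.6 -220.   135. ]
wrist load_point 0.8 [ 26.1 324. ] [ 434.9 -217.1  135. ]
side load_point 0.86 [291.4 291.2] [ 437.6 -208.5  135. ]
```

View pics/e.png

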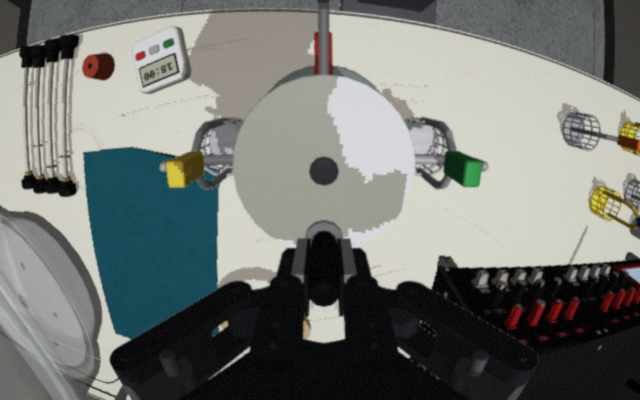

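Wrist view: hook bar at column 323, running over the red tongue (columns ~315–332), in line with bolt and pin. I'll quantify that.

```bash
python3 - <<'E'
from h import *
np.set_printoptions(precision=1,suppress=True)
im=cv2.imread("pics/e.png"); h=cv2.cvtColor(im,cv2.COLOR_BGR2HSV).astype(int)
W=vision.get_image("wrist")
for r in range(36,76,6):
    red=np.nonzero((((h[r,:,0]<8)|(h[r,:,0]>172))&(h[r,:,1]>120))[300:345])[0]+300
    g=np.nonzero(((h[r,:,1]<50))[314:334])[0]+314
    print(r,red.min() if len(red) else 0,red.max() if len(red) else 0,"bar",g)
    if len(red): print(atz(ray(W,"wrist",(r,(red.min()+red.max())/2)),5))
    if len(g): print("bar",atz(ray(W,"wrist",(r,g.mean())),135))
g=(cv2.cvtColor(im,cv2.COLOR_BGR2GRAY)[150:190,305:340]<100); y,x=np.nonzero(g); print("bolt",y.mean()+150,x.mean()+305,atz(ray(W,"wrist",(y.mean()+150,x.mean()+305)),167))
E
```

```text
36 315 330 bar [319 320 321 322 323 324 325 326 327 332 333]
[ 415.  -220.2    5. ]
bar [ 441.3 -216.1  135. ]
42 315 330 bar [314 319 320 321 322 323 324 325 326 327 332 333]
[ 421.4 -219.7    5. ]
bar [ 445.3 -216.4  135. ]
48 315 330 bar [319 320 321 322 323 324 325 326 327 332 333]
[ 427.9 -219.2    5. ]
bar [ 449.1 -215.5  135. ]
54 315 331 bar [314 319 320 321 322 323 324 325 326 327 332 333]
[ 434.3 -218.2    5. ]
bar [ 452.9 -215.8  135. ]
60 315 331 bar [319 320 321 322 323 324 325 326 327 332 333]
[ 440.6 -217.7    5. ]
bar [ 456.7 -215.   135. ]
66 315 331 bar [319 320 321 322 323 324 325 326 327 328 333]
[ 447.  -217.2    5. ]
bar [ 460.5 -214.9  135. ]
72 315 331 bar [319 320 321 322 323 324 325 326 327 328 333]
[ 453.3 -216.8    5. ]
bar [ 464.3 -214.6  135. ]
bolt 170.66561514195584 323.4242902208202 [ 519.2 -210.9  167. ]
```

```bash
python3 -m inch '[[0,0,0,0],[0,0,0,0],[0,0,0,0],[-15,0,0,0],[-45,0,0,0],[-45,0,0,0]]' 50 ; python3 -m inch '[[0,4.7,53,0],[0,4.7,53,0],[0,4.7,53,0],[0,4.7,53,0],[0,4.7,53,0],[0,4.7,53,0],[0,4.7,53,0],[0,4.7,53,0],[0,4.7,53,0],[0,4.7,53,0],[0,0,0,0],[0,0,0,0]]'
python3 - <<'E'
from h import *
np.set_printoptions(precision=1,suppress=True)
C=cams(); W=C["wrist"]; cv2.imwrite("pics/g.png",W["image"])
print(read_state()["ee_pos"],psi(read_state()),read_state()["time"])
for q,z in (("blue_grip",110),("empty_hook",135),("load_point",135),("crank_pin",205)):
    for n in C:
        for d in vision.tip_of(n,q)[:4]: print(n,q,round(d["conf"],2),np.array(d["pixel"]),atz(ray(C[n],n,d["pixel"]),z))
p=[int(v) for v in proj(W,"wrist",(537,322,60))]; r=max(p[0]-60,0);c=max(p[1]-80,0);print("crop",r,c)
cv2.imwrite("pics/g_c.png",cv2.resize(W["image"][r:r+120,c:c+160],(800,600),interpolation=cv2.INTER_CUBIC))
E
```

```text
time: 9.07
ee_pos: [557.8, -206.7, 304.0]
tcp_rot: [176.6, 90.0, -89.0]
wrist_force: [0.8, 0.5, -0.0]
gripper_width: 50.2
time: 10.58
ee_pos: [470.2, 317.5, 302.5]
tcp_rot: [-122.5, 89.9, -28.1]
wrist_force: [-0.5, -1.0, 0.4]
gripper_width: 49.9
[470.5 316.6 302.5] 94.33377457399757 10.725
side blue_grip 0.76 [170.4 343.8] [565.4 225.1 110. ]
side blue_grip 0.75 [161.8 302. ] [452.5 270.7 110. ]
side blue_grip 0.5 [153.8 334.5] [544.7 310.6 110. ]
top blue_grip 0.74 [216.1 242.4] [461.1 265.  110. ]
top blue_grip 0.61 [193. 224.] [525.8 315.8 110. ]
top blue_grip 0.61 [180.4 259.4] [558.6 219.1 110. ]
wrist blue_grip 0.96 [147.7 274.3] [447.7 261.8 110. ]
wrist blue_grip 0.85 [238.9 234.4] [559.1 216.1 110. ]
wrist blue_grip 0.63 [229.3 320.6] [537.5 317.6 110. ]
side empty_hook 0.96 [293.4 291.7] [ 438.7 -213.2  135. ]
top empty_hook 0.57 [219.1 421.4] [ 439.  -212.3  135. ]
side load_point 0.69 [294.8 290. ] [ 435.6 -216.4  135. ]
top load_point 0.66 [219.5 425.9] [ 437.6 -224.1  135. ]
side crank_pin 0.89 [260.2 358. ] [ 557.9 -201.   205. ]
top crank_pin 0.95 [169.2 426.5] [ 557.6 -214.7  205. ]
crop 153 244
```

View pics/g_c.png

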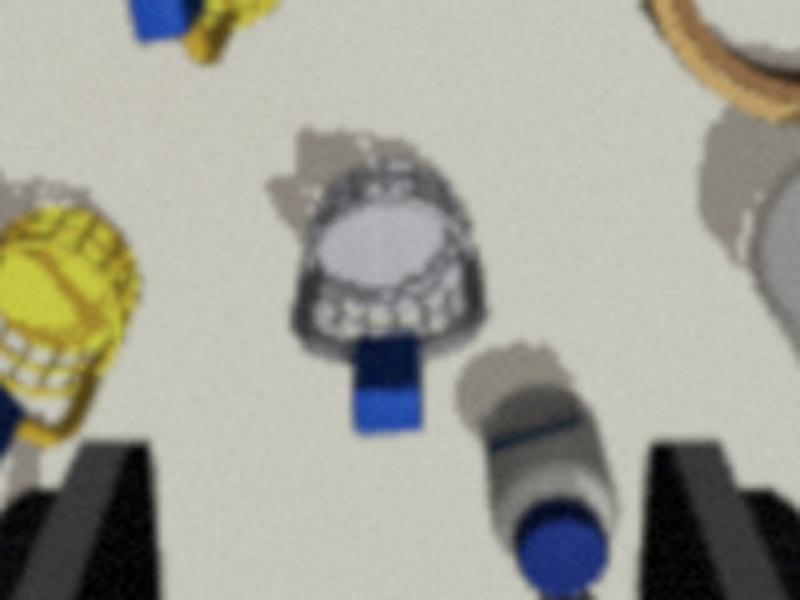

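```bash
python3 - <<'E'
from h import *
np.set_printoptions(precision=1,suppress=True)
C=cams(); W=C["wrist"]
P=lambda x,y:(153+y/5-.4,244+x/5-.4)
for z in (122,):
    q=[atz(ray(W,"wrist",P(*p)),z) for p in ((355,393),(421,389),(421,428),(355,432))]
    print(np.array(q)); c=sum(q)/4; print("top face centre",c,"len",np.linalg.norm(q[0]-q[1]),np.linalg.norm(q[1]-q[2]),[np.degrees(np.arctan2(*(b-a)[1::-1])) for a,b in ((q[0],q[1]),(q[3],q[2]))])
print("feet dir",[atz(ray(W,"wrist",P(*p)),45) for p in ((305,300),(478,300))])
# blue blobs in side/top near
def blob(n,lo,roi):
    h=cv2.cvtColor(C[n]["image"],cv2.COLOR_BGR2HSV).astype(int); m=((abs(h[...,0]-115)<12)&(h[...,1]>140)&(h[...,2]>50)).astype(np.uint8)
    k,l,s,ce=cv2.connectedComponentsWithStats(m); return [(s[i,4],ce[i][::-1]) for i in range(1,k) if s[i,4]>5 and roi[0]<ce[i][1]<roi[1] and roi[2]<ce[i][0]<roi[3]]
B={"side":blob("side",0,(135,185,290,370)),"top":blob("top",0,(160,240,195,275)),"wrist":blob("wrist",0,(120,330,200,420))}
for n in B: print(n,[(a,np.array(p)) for a,p in B[n]])
for a in B["side"]:
  for b in B["top"]:
    for w in B["wrist"]:
      X,e=tri([ray(C["side"],"side",a[1]),ray(C["top"],"top",b[1]),ray(W,"wrist",w[1])])
      if max(e)<7: print(X,np.array(e),a[1],b[1],w[1])
E
```

```text
[[533.8 312.7 122. ]
 [531.7 327.1 122. ]
 [541.2 327.9 122. ]
 [543.3 313.4 122. ]]
top face centre [537.5 320.3 122. ] len 14.534377923913233 9.522749015044624 [np.float64(98.34963601706772), np.float64(98.4090960420204)]
feet dir [array([542.6, 297.7,  45. ]), array([539., 344.,  45.])]
side [(np.int32(36), array([153. , 333.2])), (np.int32(21), array([153. , 352.3])), (np.int32(47), array([163.9, 302.3])), (np.int32(46), array([172., 343.]))]
top [(np.int32(29), array([170.5, 208.9])), (np.int32(6), array([180. , 258.8])), (np.int32(10), array([188.8, 223.1])), (np.int32(9), array([220.3, 242.9]))]
wrist [(np.int32(186), array([152.2, 274.8])), (np.int32(210), array([230.6, 319.2])), (np.int32(201), array([240.1, 236.8])), (np.int32(208), array([264.1, 354.5]))]
[539.6 318.6 107.4] [2.  1.7 0.7] [153.  333.2] [188.8 223.1] [230.6 319.2]
[599.9 368.9  75.3] [2.4 2.  0.5] [153.  352.3] [170.5 208.9] [264.1 354.5]
[451.8 264.  107.2] [1.6 1.9 0.4] [163.9 302.3] [220.3 242.9] [152.2 274.8]
[561.4 220.8 107.3] [1.7 1.1 0.7] [172. 343.] [180.  258.8] [240.1 236.8]
```

```bash
python3 -c "
from h import *
plan((538.5,319.5,107),97)"
```

```text
from [469.8 318.2 301.9] psi 94.5 rot [ 34.8  90.  129.3] total tool shift [194.9 -68.6  -4.1] len 207 spin after -0.044
```

```bash
python3 -m inch '[[0,-34.3,-2,0],[0,-34.3,-2.1,-0.044],[50,0,0,0],[50,0,0,0],[35,0,0,0],[0,0,0,0]]' 50; python3 -c "
from h import *
C=cams(('wrist',)); cv2.imwrite('pics/i.png',C['wrist']['image'])
for d in vision.tip_of('wrist','blue_grip')[:3]: print(d['conf'],d['pixel'],atz(ray(C['wrist'],'wrist',d['pixel']),110))
plan((538.5,319.5,107),97)"
```

```text
time: 12.22
ee_pos: [536.9, 318.6, 164.4]
tcp_rot: [119.1, 89.7, -143.9]
wrist_force: [0.3, -0.1, 0.4]
gripper_width: 49.9
0.91 [222.8, 323.0] [537.10104592 317.62798797 110.        ]
0.87 [77.5, 251.8] [450.63789998 264.24068445 110.        ]
0.62 [234.5, 183.2] [559.79175289 220.300573   110.        ]
from [539.1 319.7 168. ] psi 97.0 rot [-71.6  89.9  25.4] total tool shift [61.   0.6 -0.1] len 61 spin after -0.0
```

View pics/i.png

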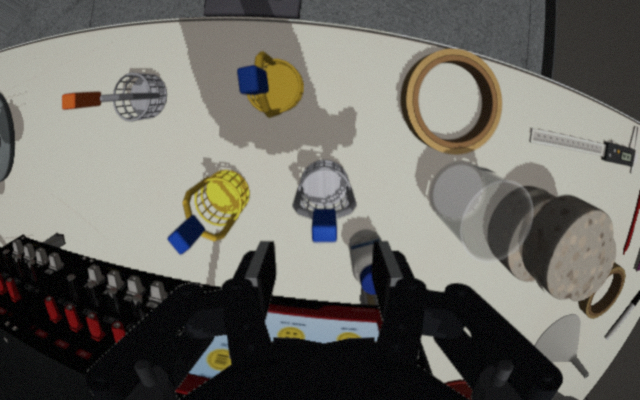

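```bash
python3 -m inch '[[30,0,0,0],[20,0,0,0],[11,0,0,0],[0,0,0,0]]' ; python3 -m inch '[[0,0,0,0],[0,0,0,0],[0,0,0,0],[0,0,0,0],[0,0,0,0],[0,0,0,0]]' 10 40; python3 -m inch '[[-20,0,0,0],[-40,0,0,0],[-40,0,0,0],[-20,0,0,0],[0,0,0,0],[0,0,0,0]]'
python3 -c "
from h import *
C=cams(('wrist','side')); cv2.imwrite('pics/j.png',np.hstack([C['wrist']['image'][100:400,170:470],C['side']['image'][0:300,180:480]]))
plan((538.5,319.5,227),97)"
```

```text
time: 12.82
ee_pos: [538.9, 319.7, 106.7]
tcp_rot: [-59.2, 89.9, 37.8]
wrist_force: [-0.3, -0.1, 0.9]
gripper_width: 50.1
time: 13.58
ee_pos: [539.2, 319.4, 107.0]
tcp_rot: [-70.0, 89.9, 27.0]
wrist_force: [-1.1, -1.5, 6.9]
gripper_width: 15.3
time: 14.32
ee_pos: [537.9, 319.2, 224.7]
tcp_rot: [112.2, 89.9, -150.8]
wrist_force: [-0.3, 0.9, -2.2]
gripper_width: 15.3
from [537.8 319.1 224.5] psi 97.0 rot [ 117.5   89.9 -145.5] total tool shift [-2.5 -0.8  0.3] len 3 spin after 0.0
```

View pics/j.png

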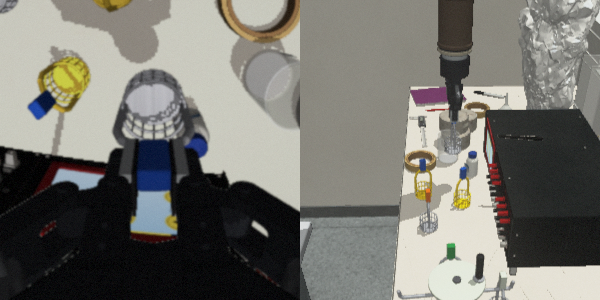

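```bash
python3 -c "
from h import *
plan((374.7,-223.3,260),94.9)"
```

```text
from [537.8 319.1 224.5] psi 97.0 rot [ 117.5   89.9 -145.5] total tool shift [ -35.5  228.  -518.5] len 568 spin after 0.037
```

```bash
python3 -m inch '[[-15,9.5,-21.6,0],[-10,19,-43.2,0],[-10,19,-43.2,0],[0,19,-43.2,0],[0,19,-43.2,0],[0,19,-43.2,0],[0,19,-43.2,0],[0,19,-43.2,0]]'; python3 -m inch '[[0,19,-43.2,0],[0,19,-43.2,0],[0,19,-43.2,0],[0,19,-43.2,0],[0,9.5,-21.6,0.037],[0,0,0,0],[0,0,0,0]]'
python3 - <<'E'
from h import *
np.set_printoptions(precision=1,suppress=True)
C=cams(); cv2.imwrite("pics/k.png",C["side"]["image"])
for n in C:
  cv2.imwrite(f"pics/k_{n}.png",C[n]["image"])
  for q,z in (("empty_hook",135),("load_point",135),("crank_pin",205),("blue_grip",263)):
    for d in vision.tip_of(n,q)[:2]: print(n,q,round(d["conf"],2),np.array(d["pixel"]),atz(ray(C[n],n,d["pixel"]),z))
plan((374.7,-223.3,184),94.9)
c=C["wrist"]["image"]; cv2.imwrite("pics/k_c.png",np.hstack([c[50:400,140:500],C["side"]["image"][50:400,180:540]]))
E
```

```text
time: 15.42
ee_pos: [435.5, -20.9, 260.3]
tcp_rot: [94.1, 89.9, -168.9]
wrist_force: [1.1, -0.3, -0.6]
gripper_width: 15.3
time: 16.3
ee_pos: [375.7, -221.7, 260.5]
tcp_rot: [49.3, 89.9, 144.2]
wrist_force: [0.4, 0.3, -2.0]
gripper_width: 14.8
side empty_hook 0.66 [292.9 289. ] [ 433.7 -211.9  135. ]
side load_point 0.86 [293.1 288. ] [ 431.9 -212.3  135. ]
side crank_pin 0.75 [259.2 357.3] [ 556.9 -198.6  205. ]
side blue_grip 0.83 [171.7 342.5] [541.6  -7.8 263. ]
side blue_grip 0.82 [166.  298.6] [451.9  15.6 263. ]
top empty_hook 0.55 [219.7 419.6] [ 437.5 -207.4  135. ]
top load_point 0.92 [222.3 424.2] [ 430.3 -219.1  135. ]
top crank_pin 0.97 [169.5 422.7] [ 557.1 -205.1  205. ]
top blue_grip 0.66 [243.6 442. ] [ 370.  -221.3  263. ]
top blue_grip 0.52 [215.5 244.5] [445.4 230.  263. ]
wrist empty_hook 0.76 [250.3 325.4] [ 433.8 -215.3  135. ]
wrist empty_hook 0.59 [267. 323.] [ 452.2 -215.9  135. ]
wrist load_point 0.97 [252.4 320.4] [ 436.4 -219.7  135. ]
wrist blue_grip 0.85 [265.  323.4] [ 374.3 -222.2  263. ]
wrist blue_grip 0.81 [254.8 615.1] [365.8 -14.3 263. ]
from [ 375.4 -222.9  260.9] psi 94.9 rot [-68.6  90.   26.3] total tool shift [76.9  0.7 -0.3] len 77 spin after -0.001
```

View pics/k_c.png

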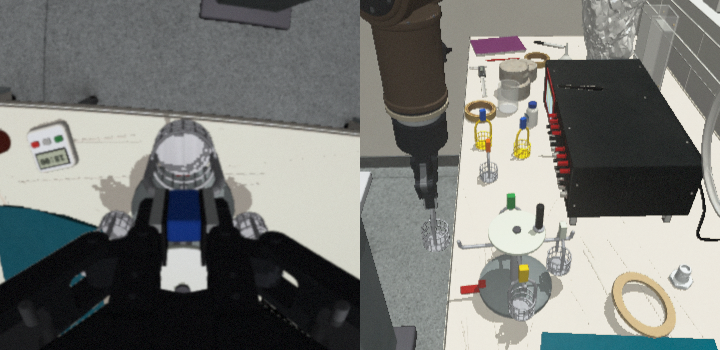

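```bash
python3 -m inch '[[30,0,0,0],[30,0,0,0],[17,0,0,0],[0,0,0,0],[0,-15,0,0],[0,-15,0,0],[0,-15,0,0],[0,-15,0,0],[0,0,0,0],[0,0,0,0]]'
python3 - <<'E'
from h import *
C=cams(("side","top")); c=C["side"]["image"]
plan((434.5,-218.2,157),94.9)
print(proj(C["side"],"side",(434.5,-218.2,159)))
a=cv2.resize(c[220:370,250:400],(600,600),interpolation=cv2.INTER_CUBIC); cv2.imwrite("pics/l.png",a)
E
```

```text
time: 18.3
ee_pos: [434.6, -217.9, 183.7]
tcp_rot: [81.0, 90.0, 175.8]
wrist_force: [0.7, 0.2, -1.7]
gripper_width: 15.2
from [ 434.5 -217.9  183.8] psi 94.8 rot [ 47.7  90.  142.5] total tool shift [26.8  0.  -0.3] len 27 spin after -0.001
(np.float64(286.8069331410167), np.float64(288.7275957817221))
```

View pics/l.png

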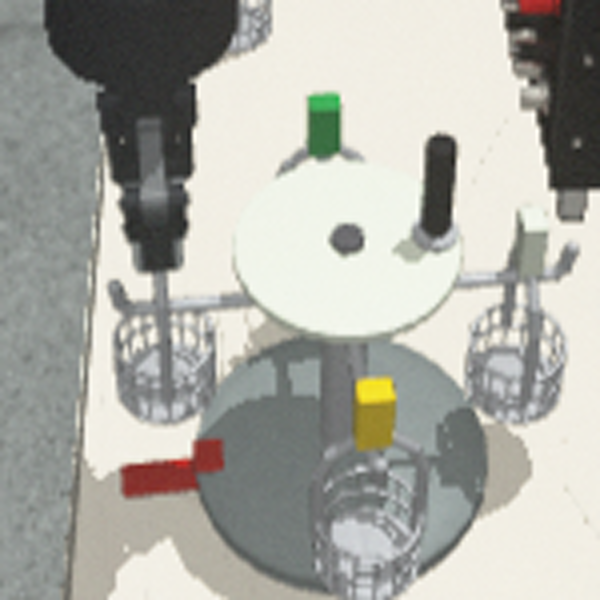

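The hook bar passes through the bail, and the upturned tip (118,293) is outside it. I'll lower it now.

```bash
python3 -m inch '[[10,0,0,0],[8,0,0,0],[5,0,0,0],[3,0,0,0],[0,0,0,0],[0,0,0,0]]'; python3 -c "
from h import *
plan((434.5,-218.2,157),94.9)"
```

```text
time: 19.15
ee_pos: [435.3, -217.9, 158.0]
tcp_rot: [-113.5, 90.0, -18.7]
wrist_force: [-0.2, -0.5, -1.2]
gripper_width: 15.3
from [ 435.3 -217.9  158. ] psi 94.9 rot [-113.5   90.   -18.7] total tool shift [ 1.   0.8 -0.2] len 1 spin after -0.0
```

```bash
python3 -m inch '[[1.5,0,0,0],[0,0,0,0],[0,0,0,0]]';python3 -m inch '[[1,0,0,0],[0,0,0,0],[0,0,0,0]]'
```

```text
time: 19.52
ee_pos: [435.3, -217.9, 156.6]
tcp_rot: [-109.2, 90.0, -14.3]
wrist_force: [-0.4, 0.7, 1.0]
gripper_width: 15.2
time: 19.9
ee_pos: [435.5, -218.1, 156.0]
tcp_rot: [-100.8, 89.9, -6.0]
wrist_force: [-1.5, 0.5, 8.1]
gripper_width: 15.3
```

```bash
python3 -m inch '[[-1,0,0,0],[0,0,0,0],[0,0,0,0]]';python3 -m inch '[[0,0,0,0],[0,0,0,0],[0,0,0,0],[0,0,0,0],[0,0,0,0]]' 40; python3 -m inch '[[-10,0,0,0],[-20,0,0,0],[-40,0,0,0],[-40,0,0,0],[0,40,0,0],[0,40,0,0],[0,0,0,0],[0,0,0,0]]'
python3 - <<'E'
from h import *
C=cams(); np.set_printoptions(precision=1,suppress=True)
c=C["side"]["image"]
for n in C:
  for q,z in (("load_point",135),("crank_pin",205),("blue_grip",160)):
    for d in vision.tip_of(n,q)[:4]: print(n,q,round(d["conf"],2),np.array(d["pixel"]),atz(ray(C[n],n,d["pixel"]),z))
a=cv2.resize(c[220:370,250:400],(400,400),interpolation=cv2.INTER_CUBIC); w=C["wrist"]["image"][0:400,120:520]; cv2.imwrite("pics/m.png",np.hstack([a,w]))
cv2.imwrite("pics/m_w.png",C["wrist"]["image"])
E
```

```text
time: 20.27
ee_pos: [435.3, -217.9, 156.4]
tcp_rot: [-128.6, 90.0, -33.7]
wrist_force: [1.0, -0.4, 1.5]
gripper_width: 15.3
time: 20.9
ee_pos: [435.1, -217.8, 156.4]
tcp_rot: [-22.8, 90.0, 72.1]
wrist_force: [0.1, 0.0, -0.0]
gripper_width: 39.8
time: 21.9
ee_pos: [356.1, -224.6, 267.0]
tcp_rot: [-92.4, 89.9, 2.5]
wrist_force: [0.1, 0.8, 0.9]
gripper_width: 39.9
side load_point 0.66 [293.9 291.2] [ 437.8 -214.4  135. ]
side crank_pin 0.87 [258.9 359.2] [ 560.3 -197.9  205. ]
side blue_grip 0.96 [287.2 290.8] [ 438.3 -220.1  160. ]
side blue_grip 0.65 [163.1 298. ] [444.5 186.7 160. ]
side blue_grip 0.58 [261.  358.2] [ 564.6 -159.6  160. ]
top load_point 0.83 [222.2 425.3] [ 430.5 -222.   135. ]
top crank_pin 0.84 [167.5 421. ] [ 562.3 -201.2  205. ]
top blue_grip 0.76 [179.9 256.3] [549.9 219.5 160. ]
top blue_grip 0.76 [218.2 241. ] [450.2 258.7 160. ]
top blue_grip 0.57 [221.4 424.6] [ 430.5 -213.4  160. ]
wrist load_point 0.95 [266.2 324.7] [ 435.5 -217.2  135. ]
wrist blue_grip 0.68 [319.6 572.9] [504.  130.8 160. ]
wrist blue_grip 0.65 [277.5 322.1] [ 432.7 -219.9  160. ]
wrist blue_grip 0.61 [260.8 614.1] [413.1 168.1 160. ]
```

View pics/m.png

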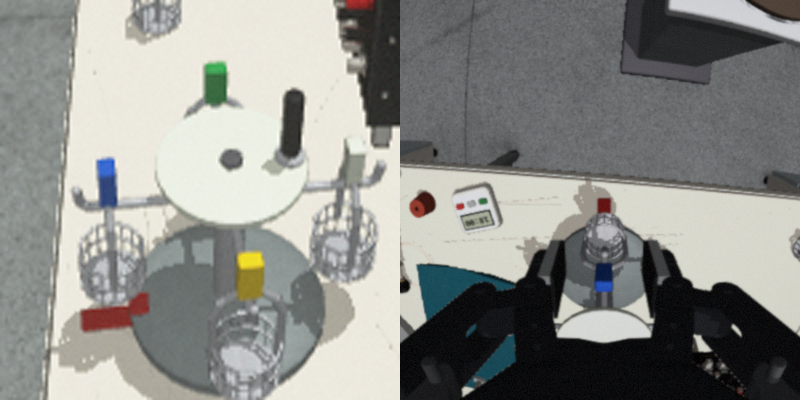

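The basket hangs on the hook, with tab and red tongue in line (columns 604 and 604 in the wrist picture). I'll let it settle and check for rest before handing in.

```bash
python3 - <<'E'
from h import *
def f():
    W=vision.get_image("wrist"); h=cv2.cvtColor(W["image"],cv2.COLOR_BGR2HSV).astype(int)
    o=[]
    for m,z in (((abs(h[...,0]-115)<12)&(h[...,1]>140)&(h[...,2]>100),172),(((h[...,0]<8)|(h[...,0]>172))&(h[...,1]>140),5)):
        m=m.copy(); m[:,:305]=0; m[:,345:]=0; m[:180]=0; m[320:]=0
        y,x=np.nonzero(m); X=atz(ray(W,"wrist",(y.mean(),x.mean())),z); o.append((len(y),np.round((y.mean(),x.mean()),1),np.round(X,1),"ang",round(np.degrees(np.arctan2(X[1]+210.9,X[0]-519.2))%360,1)))
    print(o)
f()
import os; 
E
python3 -m inch '[[0,0,0,0],[0,0,0,0],[0,0,0,0],[0,0,0,0],[0,0,0,0],[0,0,0,0],[0,0,0,0],[0,0,0,0]]'
python3 - <<'E'
from h import *
W=vision.get_image("wrist"); a=cv2.imread("pics/m_w.png"); d=cv2.absdiff(a,W["image"])[180:320,260:390]; print("diff",d.max(),(d.max(2)>40).sum())
E
```

```text
[(186, array([287. , 323.2]), array([ 433.6, -218.7,  172. ]), 'ang', np.float64(185.2)), (156, array([206.1, 323.5]), array([ 418.5, -220. ,    5. ]), 'ang', np.float64(185.1))]
time: 23.55
ee_pos: [355.4, -224.6, 266.4]
tcp_rot: [-31.3, 90.0, 63.6]
wrist_force: [0.2, 0.1, 0.9]
gripper_width: 39.8
diff 69 318
```

```bash
python3 - <<'E'
from h import *
A=vision.get_image("side")["image"]
for _ in range(5): B=vision.get_image("side")["image"]
d=cv2.absdiff(A,B)[270:350,275:320]; print("max diff at basket",d.max(),(d.max(2)>30).sum(), read_state()["time"])
if (d.max(2)>40).sum()<15: print(ctrl.hand_in())
E
```

```text
max diff at basket 12 0 23.9
the job is handed in; nothing more can be done
None
```

The blue-tab basket now hangs by its bail on the empty hook, with the hook over the red mark. I handed the job in at about 24 s of the 59 s allowed. I gripped the crank pin and turned the carousel about 51° until the hook stood over the mark. I then lifted the grey-wire basket with the blue tab, passed its bail over the hook's tip, set it down and withdrew.

**Alignment:** the last wrist picture put the hanging tab at 185.2° round the carousel axis and the red mark at 185.1°. Tab position was (433.6, -218.7), against a load point of about (434.5, -218.2).

**At rest:** side pictures taken about 0.25 s apart showed no movement of the basket (largest pixel difference 12). An earlier wrist-camera comparison did show 318 changed pixels. I put that down to the arm creeping about 0.7 mm, since the side view, which doesn't move with the arm, showed nothing.

**Disagreements:** the network's single-view position readings scattered by 5–10 mm, as expected. I relied on triangulation and colour measurements instead.

**Forces:** the highest wrist force I saw was about 8 N, as the bail met the hook.

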